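Stop check of two trolley brake levers

TASK

Two trolley handles stand on the bench for a brake check, one with a long lever and one with a short lever. With the outside of the fingers or the fingertips, push the long lever in toward its bar until it comes firmly against its stop, keep it there for a second and let it spring fully back out; then push the short lever in the same way and finish while still holding it firmly on its stop. Do not pinch the levers or use excessive force, keep off the bars and stands, and leave the things lying around where they are.

Things in the scene. Friction and masses are not known exactly. Their poses are not given: they have to be found in the camera images.
- long_handle: the stand with the LONG lever (blade 125 mm). A fixed stand, left or right on the bench: base plate 100 (x) x 150 (y) x 12 mm, two posts, and above the origin a level bar along y (grip 110 mm long, 30 mm thick; axis 110 mm above the bench). The lever is in front of the bar (-x side), at the same height, its pivot at the +y end. Origin: centre of the underside. Nothing on it is higher than 130 mm
- short_handle: the stand with the SHORT lever (blade 80 mm). Otherwise the same as the stand with the long lever, origin and axes alike
- long_push (a point): point on the outer face (away from the bar) of the long lever's blade, at half its height, 100 mm from the pivot along the blade, 25 mm short of the tip; moves with the lever. x points into the blade, toward the bar (the way to push), y along the blade toward the pivot, z up. Blade 9 mm thick, 16 mm high, 19 mm ball at the tip. The vertical pivot axis is at (+4.5, +100, 0) mm from this point in these axes
- short_push (a point): point on the outer face (away from the bar) of the short lever's blade, at half its height, 60 mm from the pivot along the blade, 20 mm short of the tip; moves with the lever. x points into the blade, toward the bar (the way to push), y along the blade toward the pivot, z up. Blade 9 mm thick, 16 mm high, 19 mm ball at the tip. The vertical pivot axis is at (+4.5, +60, 0) mm from this point in these axes
- long_lever (a joint): angle of the long lever in rad: 0 = sprung fully out, 0.35 = firmly on its stop, about parallel to the bar with about 20 mm still open between blade and grip. A return spring pushes it out; on the stop it takes about 5.5 N at 100 mm from the pivot just to balance the spring, and anything more rests on the rigid stop
- short_lever (a joint): angle of the short lever in rad: 0 = sprung fully out, 0.35 = firmly on its stop, about parallel to the bar with about 20 mm still open between blade and grip. A return spring pushes it out; on the stop it takes about 6 N at 60 mm from the pivot just to balance the spring, and anything more rests on the rigid stop
- media_bottle_s: bystander, loose, to be left alone: glass bottle with screw cap, 66 mm wide, 113 mm tall; origin at the centre of its underside
- vial_4: bystander, loose, to be left alone: glass vial with screw cap between the two stands, 27 mm wide, 60 mm tall; origin at the centre of its underside
- vial_8: bystander, loose, to be left alone: glass vial with screw cap, 27 mm wide, 60 mm tall; origin at the centre of its underside
- spanner_small: bystander, loose, to be left alone: small spanner lying flat, 116 x 22 x 4 mm; origin at the centre of its underside
- tweezers: bystander, loose, to be left alone: steel tweezers lying flat, 122 x 14 x 8 mm; origin at the centre of its underside
- marker: bystander, loose, to be left alone: felt marker lying flat, 128 x 15 x 14 mm; origin at the centre of its underside
- blue_cap_bottle: bystander, loose, to be left alone: plastic bottle with screw cap, 51 mm wide, 96 mm tall; origin at the centre of its underside

How it is judged:
On the way, in this order (a step that is already met when the one before it is completed fails the run):
1. the long lever is pushed in onto its stop and kept there while the short one is out (value of joint long_lever above 0.32 rad and contact force between the fingers and long_lever above 3 N and value of joint short_lever below 0.04 rad and contact force between anything else and short_lever below 0.3 N), for 0.6 s.
2. the long lever is let go and has sprung fully out, the short one still out (value of joint each of long_lever, short_lever below 0.04 rad and contact force between anything else and long_lever below 0.3 N and contact force between anything else and short_lever below 0.3 N), for 0.2 s.
3. the short lever is pushed in onto its stop while the long one is out (value of joint short_lever above 0.32 rad and contact force between the fingers and short_lever above 3 N and value of joint long_lever below 0.04 rad and contact force between anything else and long_lever below 0.3 N), for 0.2 s.
At the end, for the whole second after the job is handed in: The fingers hold the short lever on its stop (over 0.32 of 0.35 rad, pushing on it with 3 to 35 N) and the long lever is untouched and fully out (under 0.04 rad) (all of step 3 and contact force between the fingers and short_lever below 35 N); the arm keeps its last pose, push and grip.
It fails at once if the long lever was taken between the fingers (x of the grasp point in the frame of long_push between -0.003 and 0.012 m and y of the grasp point in the frame of long_push between -0.028 and 0.09 m and z of the grasp point in the frame of long_push between -0.03 and 0.025 m).
It fails at once if the short lever was taken between the fingers (x of the grasp point in the frame of short_push between -0.003 and 0.012 m and y of the grasp point in the frame of short_push between -0.023 and 0.05 m and z of the grasp point in the frame of short_push between -0.03 and 0.025 m).
It fails at once if a lever was pushed with excessive force (over 45 N) (contact force between anything else and long_lever above 45 N or contact force between anything else and short_lever above 45 N).
It fails at once if a bar, its lever mount or its stand was touched (contact force between anything else and long_handle above 2 N or contact force between anything else and short_handle above 2 N).
It fails at once if a bystander was moved by over 20 mm (distance of any of media_bottle_s, vial_4, vial_8, spanner_small, tweezers, marker, blue_cap_bottle from where it was at the start of the episode above 0.02 m).
It also fails if it takes over 62 s, if anything falls off the work surface, if the arm or the gripper's body presses on something with over 40 N, if the wrist force passes 120 N, or if a joint passes its speed limit or range.

ROBOT

A 7-joint arm with a two-finger parallel gripper is mounted at the origin on a cart in front of the work surface, level with it; the furniture and walls round the work are solid. World frame = base frame: x ahead of the robot, y to its left, z up, the work surface at z = 0. Lengths are in m, angles in rad, forces in N, time in s.
With the tool pointing down it reaches from about 0.4 to 0.875 m from the base axis. Payload 19.3 kg.
Tool frame: the origin (TCP) lies at the very end of the fingers, on their centre line; the grasp point (between the pads) lies 19 mm behind it (bot.grasp_offset is the distance from the TCP to the grasp point, in m); z points along the fingers, x is the direction in which the jaws open and shut, and the axes are right-handed (so a half turn about z gives the same grasp; the last joint's range is limited). The gripper opens to 85 mm and grips with 20 to 120 N. Pads are 22 mm wide; open, the fingers measure 114 mm over their backs; the gripper's body (76 mm by 85 mm) begins 54 mm behind the grasp point. The pads swing forward as they close: fully open they stand 13 mm farther back than shut.
Start: joints at [1.206, 0.521, -0.036, 1.599, 0.021, 1.021, -0.113], TCP at [0.182, -0.598, 0.231] pointing down, gripper open.
Joint ranges: [-2.91, 2.91], [-0.3, 2.13], [-1.5, 1.42], [0.17, 2.43], [-1.26, 4.41], [0.16, 1.93], [-2.52, 2.52]. Speed limits (rad/s): [1.89, 1.89, 2.39, 2.39, 3.01, 3.01, 3.01].

INTERFACE

Orientations are given as [roll, pitch, yaw] about the fixed x, y, z axes, in that order (R = Rz(yaw) Ry(pitch) Rx(roll)).
In Python, from workcell import status, grab_frame, calibration, job, regions_of, mark_of, bot gives the robot as it stands.
- The arm moves only by the tool carry_out, never from a script. Its argument "deltas" is one flat list of numbers, 5 for each row, row after row: the opening, from -1 (shut) to 1 (fully open), then the shift along the tool's x, y, z in cm, then the turn about the tool's z in degrees. A call has 1 to 20 rows; each row shifts and turns the commanded pose from where the row before left it, along the tool's axes as they then stand; what a row does not reach is not made up. A row lasts 1/12 s, in which the tool goes at most 41.7 mm and 7.16 degrees, less where a joint would pass 70% of its speed; a pose out of reach is approached as far as the arm can. A call with a gripper value outside its range is refused whole. The fingers move at their own pace and stop on an object; "newtons" is the grip in N (left out, the last holds). Time passes only in rows, so rows that do not move let the fingers close. It gives the time, the measured TCP pose, the force and the opening at its end, in the units of the state.
- status.observe(): the state, without advancing time (a new reading comes with each control period).
- grab_frame(name): name is "scene" or "top" or "wrist"; returns the picture (400x640x3 uint8, red, green, blue); there is no depth.
- calibration(name): a dict with "fov_y" (degrees; the focal length in pixels is half the picture's height over the tangent of half this angle, whatever the lens; pixels are square), "cx", "cy" (the principal point, pixels), "D" ([k1, k2, p1, p2, k3] as OpenCV has them; the pictures are not rectified), "R" (3x3) and "t" (3): a world point X has camera coordinates R X + t. Camera axes: x right, y down, z forward; pixel columns grow to the right and rows downward; lengths in m; the calibration is good to about 2 mm. A picture is of the moment at which its call begins: read the wrist's pose just before it. calibration takes no time and is no camera call; for the wrist camera it gives the pose at the moment of the call.
- job.job_done(): hands the job in, once; it reports no verdict.
Trained networks look in the newest picture that a camera, given by its name, has taken for a name from the list of things; names that differ only in an ending like _2 or _b are one class to them, and where a whole thing is asked for, a point or a joint stands for the part that bears it (a point fixed in the world has none). Each returns a list of dicts, best first, with "p" (0 to 1); they miss things now and then, are a little off and sometimes report something else, mostly with a low value. They report only what shows in the picture. A call takes as long as a camera call.
- regions_of(camera, target): "region" (400x640 bool, what is visible of it) and "xy" ([column, row] in pixels, amid what is visible of it).
- mark_of(camera, target): "xy" ([column, row] in pixels: a listed point, or the origin of a listed thing).
The state is a dict: "clock": time; "qpos": joint angles; "qd": joint speeds; "joint_efforts": joint torques, N m; "position": TCP position; "tool_rot": TCP orientation; "force": force on the tool from outside, world axes, zero at the start; "moment": the same for the moment, N m; "grip_width": finger opening in m.
Only numpy, scipy, OpenCV 4.12 (cv2) and the standard library are available. Lean on these libraries where they do the work, as an engineer would, in place of code of your own. Each camera call takes 0.05 s, during which the arm holds its last target.

## Working session

There is one attempt and no reset: what is moved stays moved. The work goes in short steps, Python scripts to look and compute and a tool call to move; the robot and the scene stay as the last step left them, time stands still between calls to the robot, and variables do not carry over. Pictures are saved under pics/ and viewed, and the job is handed in when it is done.

Besides the shell and the picture viewer there is one more tool, called after "Request:" as name(argument=value, ...) on one line, values as JSON. carry_out: Moves the arm, as the interface text tells. Its arguments: {"type":"object","properties":{"deltas":{"type":"array","items":{"type":"number"}},"newtons":{"type":"number"}},"required":["deltas"]}

```bash
mkdir -p pics; cat > h.py <<'E'
import numpy as np, cv2
from workcell import status, grab_frame, calibration, job, regions_of, mark_of, bot
def K(c):
    f=200/np.tan(np.radians(c['fov_y'])/2)
    return np.array([[f,0,c['cx']],[0,f,c['cy']],[0,0,1.]])
def ray(c,xy):
    p=cv2.undistortPoints(np.array([[xy]],float),K(c),np.array(c['D'],float))[0,0]
    R=np.array(c['R']);t=np.array(c['t'])
    return -R.T@t, R.T@np.array([p[0],p[1],1])
def atz(c,xy,z):
    o,d=ray(c,xy); return o+d*(z-o[2])/d[2]
def proj(c,X):
    R=np.array(c['R']);t=np.array(c['t'],float)
    return cv2.projectPoints(np.array(X,float).reshape(-1,1,3),cv2.Rodrigues(R)[0],t,K(c),np.array(c['D'],float))[0][:,0]
def save(n,im): cv2.imwrite('pics/'+n+'.png',im[:,:,::-1])
E
python3 - <<'E'
from h import *
print(status.observe())
for n in ['scene','top']:
    save(n+'0',grab_frame(n)); c=calibration(n)
    print(n,c)
    for t,z in [('long_handle',0),('short_handle',0),('long_push',.11),('short_push',.11),('media_bottle_s',0),('vial_4',0),('vial_8',0),('spanner_small',0),('tweezers',0),('marker',0),('blue_cap_bottle',0)]:
        for r in mark_of(n,t)[:2]:
            print(n,t,round(r['p'],2),np.round(r['xy'],1),np.round(atz(c,r['xy'],z),4))
print(status.observe()['clock'])
E
```

```text
{'clock': 0.0, 'qpos': array([ 1.2058113 ,  0.52205524, -0.03631439,  1.600017  ,  0.0212087 ,
        1.0211229 , -0.11281363]), 'qd': array([-1.29906228e-04,  4.68608874e-04, -1.50907222e-03, -8.88720494e-04,
        5.75951271e-04, -1.07880115e-06, -7.32259188e-04]), 'joint_efforts': array([ 1.13448797e-03, -9.27100611e+01,  1.98091440e+00, -3.69932520e+01,
        1.79286813e-02,  8.21452006e-03, -4.76216144e-05]), 'position': array([ 0.18143351, -0.5977137 ,  0.23069698]), 'tool_rot': array([ 3.14149041e+00,  1.21295473e-03, -1.27604153e+00]), 'force': array([-0.96349827,  0.14303009,  0.35713552]), 'moment': array([-0.01946152, -0.02438381,  0.01857636]), 'grip_width': 0.0854229281304149}
scene {'fov_y': 49.25481324719551, 'cx': 325.2396498319802, 'cy': 204.14237096077977, 'D': array([0.03447647, 0.        , 0.        , 0.        , 0.        ]), 'R': array([[ 6.90899571e-01, -7.22950545e-01, -5.40501350e-04],
       [-3.24418662e-01, -3.09367724e-01, -8.93892691e-01],
       [ 6.46072994e-01,  6.17765426e-01, -4.48280676e-01]]), 't': array([-0.44015155,  0.27412108,  0.99742475
[... 1324 characters left out ...]
 ]
top long_push 0.67 [220.4 203.6] [0.5436 0.1943 0.11  ]
top long_push 0.51 [313.8 260.4] [ 0.3931 -0.0644  0.11  ]
top short_push 0.52 [361.4 213.6] [ 0.5228 -0.1938  0.11  ]
top media_bottle_s 0.61 [288.6 132. ] [0.7766 0.0189 0.    ]
top vial_4 0.63 [354.9 254.4] [ 0.4026 -0.1908  0.    ]
top vial_4 0.62 [294.3 196.7] [ 0.5752 -0.0032  0.    ]
top vial_8 0.63 [354.9 254.4] [ 0.4026 -0.1908  0.    ]
top vial_8 0.62 [294.3 196.7] [ 0.5752 -0.0032  0.    ]
top spanner_small 0.58 [260. 253.] [0.4029 0.0965 0.    ]
top tweezers 0.63 [313.5 262.3] [ 0.3773 -0.0654  0.    ]
top marker 0.71 [199.3 256.5] [0.3896 0.2784 0.    ]
top blue_cap_bottle 0.55 [429.3 200.3] [ 0.5717 -0.4215  0.    ]
1.2
```

```bash
python3 - <<'E'
import cv2
a=cv2.imread('pics/top0.png');cv2.imwrite('pics/top0c.png',cv2.resize(a[100:300,150:480],None,fx=2.4,fy=2.4,interpolation=cv2.INTER_CUBIC))
a=cv2.imread('pics/scene0.png');cv2.imwrite('pics/scene0c.png',cv2.resize(a[120:320,180:450],None,fx=2.9,fy=2.9,interpolation=cv2.INTER_CUBIC))
E
```

```text
(no output)
```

View pics/top0c.png

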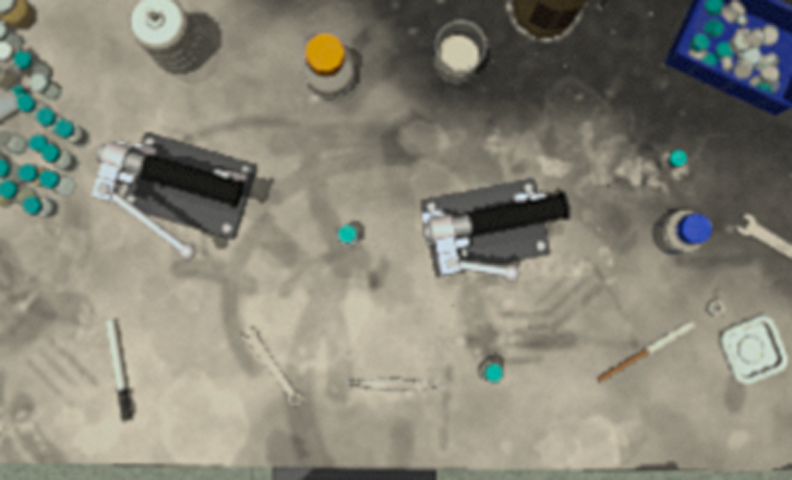

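View pics/scene0c.png

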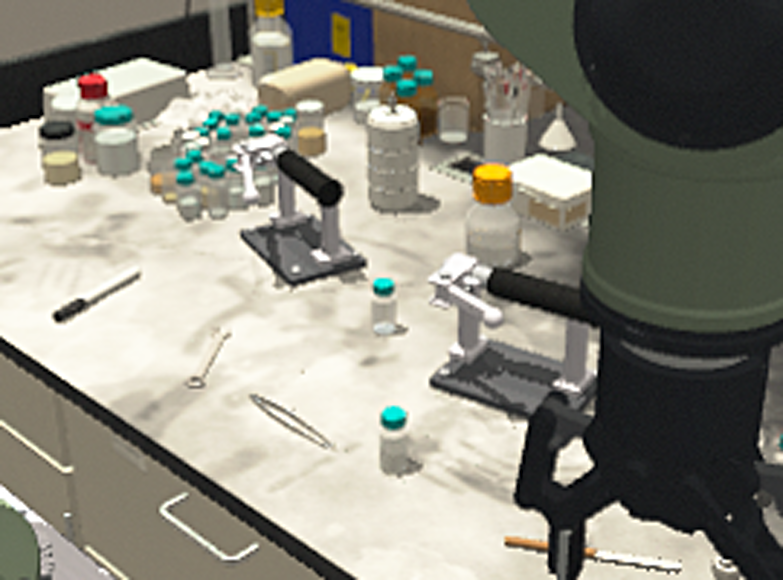

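The top view shows the long handle on the left (lever tip near px 228,205) and the short one on the right (tip near 363,213). Both stands are yawed. I'll zoom in to measure the lever geometry.

```bash
python3 - <<'E'
import cv2,numpy as np
a=cv2.imread('pics/top0.png');b=cv2.imread('pics/scene0.png')
r=lambda im,x,y,w,h,f:cv2.resize(im[y:y+h,x:x+w],None,fx=f,fy=f,interpolation=cv2.INTER_CUBIC)
o=np.vstack([np.hstack([r(a,180,150,80,60,5),r(a,315,168,80,60,5)]),np.hstack([r(b,250,155,80,60,5),r(b,315,195,80,60,5)])])
cv2.imwrite('pics/z.png',o)
E
```

```text
(no output)
```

View pics/z.png

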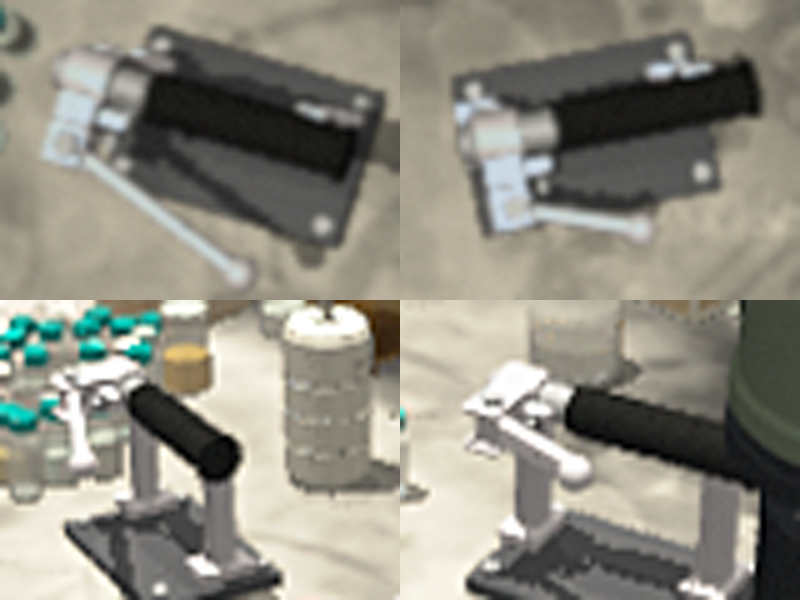

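```bash
python3 - <<'E'
from h import *
T=calibration('top');S=calibration('scene')
for n,p,t,b1,b2,st,L in [('long',(193.6,179.6),(228,204.4),(209.6,169),(249,182),(266,186.6),.125),('short',(338,209),(363.4,213.6),(346,193),(386,185.6),(350,228.6),.08)]:
    P,Q,B1,B2=[atz(T,x,.11) for x in (p,t,b1,b2)]
    print(n,'piv',P.round(4),'tip',Q.round(4),'len',np.linalg.norm(P-Q).round(4),'ang',np.degrees(np.arctan2(-(P-Q)[0],(P-Q)[1])).round(1))
    print(' bar',B1.round(4),B2.round(4),'len',np.linalg.norm(B1-B2).round(4),'yaw',np.degrees(np.arctan2(-(B1-B2)[0],(B1-B2)[1])).round(1))
    o1,d1=ray(T,t);o2,d2=ray(S,st)
    s=np.linalg.lstsq(np.c_[d1,-d2],o2-o1,rcond=None)[0]
    print(' tri tip',(o1+d1*s[0]).round(4),(o2+d2*s[1]).round(4))
E
```

```text
long piv [0.6085 0.2704 0.11  ] tip [0.5418 0.1734 0.11  ] len 0.1177 ang -34.5
 bar [0.6388 0.2277 0.11  ] [0.6047 0.118  0.11  ] len 0.1149 yaw -17.3
 tri tip [0.5416 0.1727 0.1134] [0.5419 0.1724 0.1134]
short piv [ 0.5344 -0.1288  0.11  ] tip [ 0.5229 -0.1994  0.11  ] len 0.0715 ang -9.3
 bar [ 0.5792 -0.1505  0.11  ] [ 0.602  -0.2623  0.11  ] len 0.1141 yaw 11.5
 tri tip [ 0.5228 -0.199   0.1128] [ 0.5236 -0.1997  0.1129]
```

Request:
carry_out(deltas=[-1,-2.1,-3,-0.2,0,-1,-2.1,-3,-0.2,0,-1,-2.1,-3,-0.2,0,-1,-2.1,-3,-0.2,0,-1,-2.1,-3,-0.2,0,-1,-2.1,-3,-0.2,0,-1,-2.1,-3,-0.2,0,-1,-2.1,-3,-0.2,0,-1,-2.1,-3,-0.2,0,-1,-2.1,-3,-0.2,0,-1,-2.1,-3,-0.2,0,-1,-2.1,-3,-0.2,0], newtons=20)

```text
clock: 2.2
position: [0.4537, -0.2508, 0.2556]
tool_rot: [-3.141, -0.0, -1.276]
force: [-0.4, -0.5, -0.5]
grip_width: 0.0
```

Request:
carry_out(deltas=[-1,-3.5,-1.25,0,0,-1,-3.5,-1.25,0,0,-1,-3.5,-1.25,0,0,-1,-3.5,-1.25,0,0,-1,-3.5,-1.25,0,0,-1,-3.5,-1.25,0,0,-1,-3.5,-1.25,0,0,-1,-3.5,-1.25,0,0,-1,-3.5,-1.25,0,0,-1,-3.5,-1.25,0,0,-1,-3.5,-1.25,0,0,-1,-3.5,-1.25,0,0])

```text
clock: 3.2
position: [0.4741, 0.1949, 0.2555]
tool_rot: [-3.141, -0.0, -1.276]
force: [1.1, 0.1, 0.8]
grip_width: 0.0003
```

Request:
carry_out(deltas=[-1,0,0,0,-7,-1,0,0,0,-7,-1,0,0,0,-7,-1,0,0,0,-7,-1,0,0,0,-7,-1,0,0,0,-7,-1,0,0,0,-7,-1,0,0,0,-7,-1,0,0,0,-7,-1,0,0,0,-7,-1,0,0,0,-7,-1,0,0,0,-7,-1,0,0,0,-7,-1,0,0,0,-7,-1,0,0,0,-7,-1,0,0,0,-7,-1,0,0,0,-7,-1,0,0,0,-7,-1,0,0,0,-7,-1,0,0,0,-7])

```text
clock: 4.87
position: [0.4744, 0.193, 0.2554]
tool_rot: [3.141, -0.0, 1.173]
force: [0.8, 0.4, -0.1]
grip_width: -0.0001
```

Request:
carry_out(deltas=[-1,0,0,0,-7,-1,0,0,0,0])

```text
clock: 5.03
position: [0.4744, 0.193, 0.2552]
tool_rot: [-3.141, -0.0, 1.296]
force: [0.1, -0.8, -0.4]
grip_width: -0.0001
```

```bash
python3 - <<'E'
from h import *
s=status.observe();print(s['position'],s['tool_rot'],s['qpos'].round(2))
c=calibration('wrist');save('w1',grab_frame('wrist'));
for t in ['long_push','long_handle']:
    for r in mark_of('wrist',t)[:2]: print(t,r['p'],r['xy'],atz(c,r['xy'],.11 if 'push' in t else 0))
np.save('cw.npy',c,allow_pickle=True)
E
```

```text
[0.47442052 0.19298573 0.25521871] [-3.14130506e+00 -1.29095793e-04  1.29564808e+00] [ 0.22  0.46 -0.96  1.83  0.42  1.08  0.39]
long_push 0.57 [338.0, 259.8] [0.54687943 0.19025457 0.11      ]
long_handle 0.58 [354.5, 274.2] [0.62950154 0.19601047 0.        ]
```

View pics/w1.png

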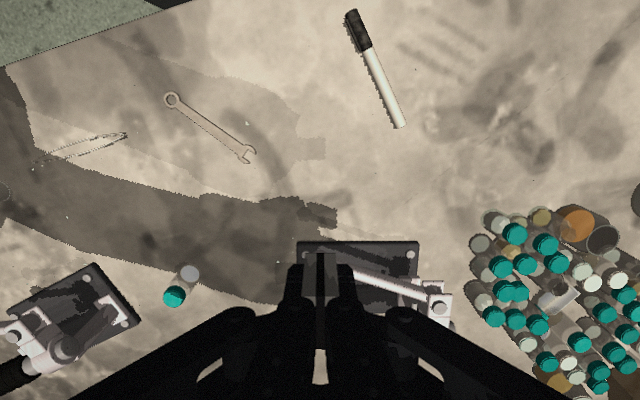

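```bash
python3 - <<'E'
from h import *
c=np.load('cw.npy',allow_pickle=True).item()
a,b=atz(c,(297,242),.012),atz(c,(419,241),.012)
print(a,b,np.linalg.norm(a-b),np.degrees(np.arctan2(-(b-a)[0],(b-a)[1])), -np.array(c['R']).T@c['t'])
print(atz(c,(438,307),.11),atz(c,(352,268),.11), atz(c,(430,290),.11))
E
```

```text
[0.5611664  0.14054721 0.012     ] [0.59992999 0.28230672 0.012     ] 0.14696385349552307 -15.293447421187086 [0.39726119 0.21480349 0.3988892 ]
[0.62234552 0.27011401 0.11      ] [0.55854741 0.20053063 0.11      ] [0.60151219 0.26592397 0.11      ]
```

Request:
carry_out(deltas=[-1,0.85,0.5,0,0,-1,0.85,0.5,0,0,-1,0,0,3.3,0,-1,0,0,3.3,0,-1,0,0,3.3,0,-1,0,0,3.3,0,-1,0,0,3.3,0,-1,0,0.8,0,0,-1,0,0.8,0,0,-1,0,0,0,0])

```text
clock: 6.02
position: [0.5067, 0.2025, 0.0918]
tool_rot: [3.14, -0.001, 1.288]
force: [0.1, 0.7, 1.4]
grip_width: -0.0
```

```bash
python3 - <<'E'
from h import *
s=status.observe();print(s['position'],s['tool_rot'],s['force'])
a=grab_frame('scene');b=grab_frame('top')
r=lambda im,x,y,w,h,f:cv2.resize(im[y:y+h,x:x+w],None,fx=f,fy=f,interpolation=cv2.INTER_CUBIC)
save('c1',np.hstack([r(a,220,130,100,80,4),r(b,180,150,100,80,4)]))
E
```

```text
[0.50666588 0.20253381 0.09178732] [ 3.13999207e+00 -1.32899591e-03  1.28772366e+00] [0.05027369 0.71735581 1.35246612]
```

View pics/c1.png

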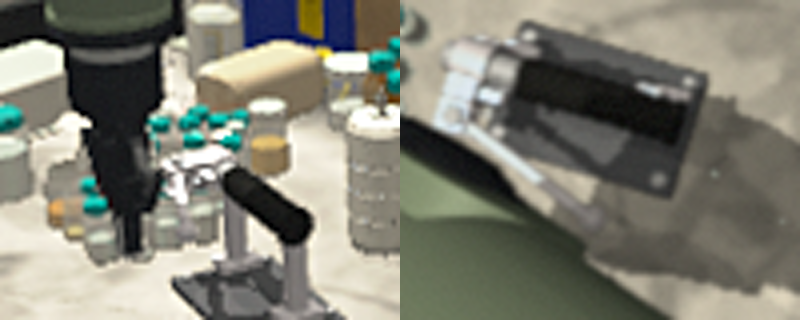

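Request:
carry_out(deltas=[-1,0,0.8,0,0,-1,0,0.8,0,0,-1,0,0.8,0,0,-1,0,0.5,0,0,-1,0,0.5,0,0,-1,0,0,0,0])

```text
clock: 6.62
position: [0.5375, 0.1925, 0.0902]
tool_rot: [-3.141, -0.0, 1.289]
force: [-1.8, 0.7, 0.6]
grip_width: 0.0006
```

Request:
carry_out(deltas=[-1,0,0.4,0,0,-1,0,0.4,0,0,-1,0,0.4,0,0,-1,0,0,0,0])

```text
clock: 6.95
position: [0.5488, 0.1892, 0.0902]
tool_rot: [-3.142, 0.0, 1.289]
force: [-2.1, 0.8, 1.8]
grip_width: -0.0001
```

Request:
carry_out(deltas=[-1,0,0.3,0,0,-1,0,0.3,0,0,-1,0,0,0,0])

```text
clock: 7.2
position: [0.5543, 0.1874, 0.0902]
tool_rot: [-3.141, 0.0, 1.289]
force: [-5.1, -1.0, 1.0]
grip_width: 0.0
```

Request:
carry_out(deltas=[-1,0,0.3,0,0,-1,0,0.3,0,0,-1,0,0.3,0,0,-1,0,0,0,0])

```text
clock: 7.53
position: [0.5628, 0.1849, 0.0902]
tool_rot: [-3.141, 0.0, 1.289]
force: [-5.5, -0.8, 0.6]
grip_width: -0.0002
```

Request:
carry_out(deltas=[-1,0,0.3,0,0,-1,0,0.2,0,0,-1,0,0,0,0])

```text
clock: 7.78
position: [0.5673, 0.1836, 0.0901]
tool_rot: [-3.141, 0.001, 1.289]
force: [-6.7, -2.0, 2.1]
grip_width: 0.0001
```

Request:
carry_out(deltas=[-1,0,0.2,0,0,-1,0,0,0,0])

```text
clock: 7.95
position: [0.5691, 0.1831, 0.0902]
tool_rot: [-3.141, 0.001, 1.289]
force: [-5.9, -1.3, 0.7]
grip_width: -0.0
```

Request:
carry_out(deltas=[-1,0,0.15,0,0,-1,0,0,0,0])

```text
clock: 8.12
position: [0.5701, 0.1828, 0.0901]
tool_rot: [-3.14, 0.001, 1.29]
force: [-8.4, -1.2, 2.3]
grip_width: 0.0
```

Request:
carry_out(deltas=[-1,0,0.15,0,0,-1,0,0,0,0])

```text
clock: 8.28
position: [0.5704, 0.1827, 0.09]
tool_rot: [-3.139, 0.002, 1.29]
force: [-15.2, -1.4, 6.4]
grip_width: -0.0
```

Request:
carry_out(deltas=[-1,0,0.15,0,0,-1,0,0,0,0])

```text
clock: 8.45
position: [0.5708, 0.1826, 0.0899]
tool_rot: [-3.137, 0.002, 1.291]
force: [-22.4, -0.7, 11.2]
grip_width: -0.0003
```

Request:
carry_out(deltas=[-1,0,-0.1,0,0,-1,0,0,0,0,-1,0,0,0,0,-1,0,0,0,0,-1,0,0,0,0,-1,0,0,0,0,-1,0,0,0,0,-1,0,0,0,0,-1,0,0,0,0,-1,0,0,0,0,-1,0,0,0,0,-1,0,0,0,0])

```text
clock: 9.45
position: [0.5706, 0.1827, 0.09]
tool_rot: [-3.138, 0.002, 1.291]
force: [-18.4, -0.1, 6.9]
grip_width: 0.0003
```

```bash
python3 - <<'E'
from h import *
a=grab_frame('scene');b=grab_frame('top')
r=lambda im,x,y,w,h,f:cv2.resize(im[y:y+h,x:x+w],None,fx=f,fy=f,interpolation=cv2.INTER_CUBIC)
save('c2',np.hstack([r(a,220,130,100,80,4),r(b,180,150,100,80,4)]))
E
```

```text
(no output)
```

View pics/c2.png

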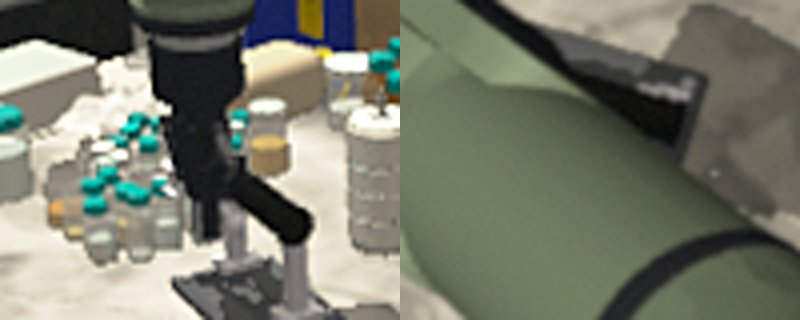

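Request:
carry_out(deltas=[-1,0,-0.7,0,0,-1,0,-0.7,0,0,-1,0,-1,0,0,-1,0,-1,0,0,-1,0,-1.5,0,0,-1,0,-2,0,0,-1,0,0,0,0,-1,0,0,0,0,-1,0,0,0,0,-1,0,0,0,0,-1,0,0,0,0,-1,0,0,0,0])

```text
clock: 10.55
position: [0.5068, 0.2014, 0.0902]
tool_rot: [3.142, -0.0, 1.289]
force: [-0.4, 0.0, -0.2]
grip_width: 0.0001
```

```bash
python3 - <<'E'
from h import *
a=grab_frame('scene');b=grab_frame('top')
r=lambda im,x,y,w,h,f:cv2.resize(im[y:y+h,x:x+w],None,fx=f,fy=f,interpolation=cv2.INTER_CUBIC)
save('c3',np.hstack([r(a,220,130,100,80,4),r(b,180,150,100,80,4)]))
E
```

```text
(no output)
```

View pics/c3.png

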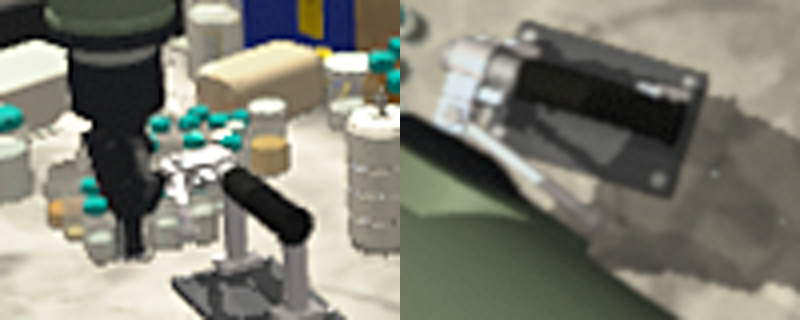

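The long lever has sprung back out: it looks the same as in the picture before contact. Next I lift, turn back and cross to the short handle.

Request:
carry_out(deltas=[-1,0,-0.5,-3.3,0,-1,0,-0.5,-3.3,0,-1,0,-0.5,-3.3,0,-1,0,-0.5,-3.3,0,-1,0,-0.5,-3.3,0,-1,0,0,0,7,-1,0,0,0,7,-1,0,0,0,7,-1,0,0,0,7,-1,0,0,0,7,-1,0,0,0,7,-1,0,0,0,7,-1,0,0,0,7,-1,0,0,0,7,-1,0,0,0,7,-1,0,0,0,7,-1,0,0,0,7,-1,0,0,0,7,-1,0,0,0,7,-1,0,0,0,7])

```text
clock: 12.32
position: [0.4824, 0.2085, 0.2553]
tool_rot: [-3.142, 0.0, -0.549]
force: [-0.9, 0.7, 0.0]
grip_width: -0.0002
```

Request:
carry_out(deltas=[-1,0,0,0,7,-1,0,0,0,7,-1,0,0,0,7,-1,0,0,0,7,-1,0,0,0,7,-1,0,0,0,7,-1,0,0,0,7,-1,0,0,0,0])

```text
clock: 12.98
position: [0.4824, 0.2086, 0.2553]
tool_rot: [-3.142, -0.0, -1.404]
force: [-0.7, -0.6, 0.0]
grip_width: -0.0003
```

Request:
carry_out(deltas=[-1,3.3,1,0,0,-1,3.3,1,0,0,-1,3.3,1,0,0,-1,3.3,1,0,0,-1,3.3,1,0,0,-1,3.3,1,0,0,-1,3.3,1,0,0,-1,3.3,1,0,0,-1,3.3,1,0,0,-1,3.3,1,0,0,-1,3.3,1,0,0,-1,0,0,0,0])

```text
clock: 13.98
position: [0.435, -0.174, 0.2553]
tool_rot: [3.141, -0.002, -1.4]
force: [-1.1, -1.0, 0.4]
grip_width: 0.0002
```

```bash
python3 - <<'E'
from h import *
s=status.observe();print(s['position'],s['tool_rot'],s['qpos'].round(2))
c=calibration('wrist');save('w2',grab_frame('wrist'));
for t in ['short_push','short_handle']:
    for r in mark_of('wrist',t)[:2]: print(t,r['p'],r['xy'],atz(c,r['xy'],.11 if 'push' in t else 0))
np.save('cw2.npy',c,allow_pickle=True)
save('t2',cv2.resize(grab_frame('top')[120:280,180:420],None,fx=3,fy=3,interpolation=cv2.INTER_CUBIC))
E
```

```text
[ 0.43495489 -0.17398099  0.25525379] [ 3.14076771e+00 -1.77416881e-03 -1.40001889e+00] [ 0.39  0.25 -0.16  1.96  0.05  0.94 -1.2 ]
short_push 0.95 [355.7, 84.0] [ 0.51971772 -0.18739809  0.11      ]
short_handle 0.97 [349.8, 17.7] [ 0.58476698 -0.17891256  0.        ]
```

View pics/w2.png

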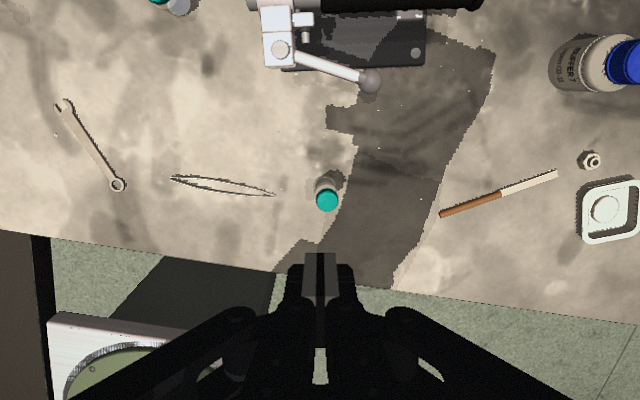

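View pics/t2.png

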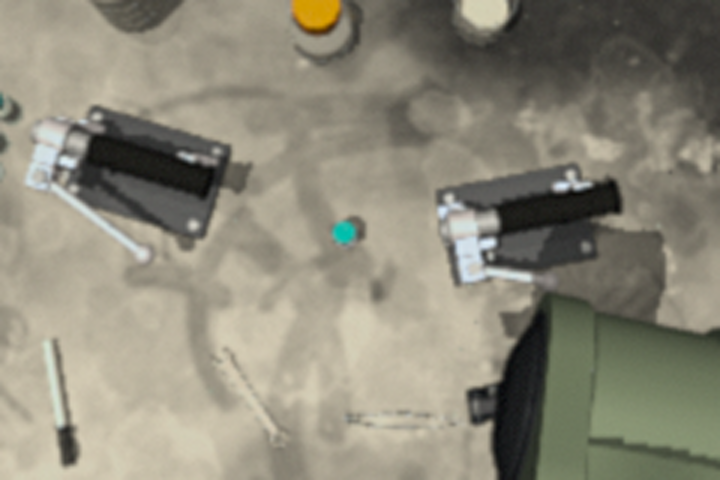

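The wrist view shows the short lever clearly: pivot near (279,50), tip ball at (369,80), and the plate's front edge from (281,70) to (427,63). In the top view the long lever is fully out.

```bash
python3 - <<'E'
from h import *
c=np.load('cw2.npy',allow_pickle=True).item()
P=atz(c,(279,50),.118);Q=atz(c,(369,80),.11)
print('piv',P,'tip',Q,np.linalg.norm((P-Q)[:2]),np.degrees(np.arctan2(-(P-Q)[0],(P-Q)[1])))
a=atz(c,(427,63),.012);b=atz(c,(281,70),.012)
print('edge',a,b,np.linalg.norm(a-b),np.degrees(np.arctan2(-(b-a)[0],(b-a)[1])))
E
```

```text
piv [ 0.53341356 -0.12593026  0.118     ] tip [ 0.52442124 -0.19701519  0.11      ] 0.07165144478460705 -7.2096790354537035
edge [ 0.55492771 -0.26505803  0.012     ] [ 0.52222856 -0.11776383  0.012     ] 0.15088014565494157 12.516613245384393
```

Request:
carry_out(deltas=[-1,0,0,0,-2.5,-1,1.05,-1.65,0,0,-1,1.05,-1.65,0,0,-1,0,0,3.3,0,-1,0,0,3.3,0,-1,0,0,3.3,0,-1,0,0,3.3,0,-1,0,0,3.3,0,-1,0,0,0,0,-1,0,0,0,0])

```text
clock: 15.02
position: [0.4728, -0.1802, 0.0899]
tool_rot: [3.139, 0.002, -1.352]
force: [0.2, -0.1, 0.6]
grip_width: -0.0001
```

```bash
python3 - <<'E'
from h import *
s=status.observe();print(s['position'],s['tool_rot'],s['force'])
c=calibration('wrist');save('w3',grab_frame('wrist'));
for r in mark_of('wrist','short_push')[:1]: print(r['p'],r['xy'],atz(c,r['xy'],.11))
E
```

```text
[ 0.47280259 -0.18017736  0.08990665] [ 3.13934057e+00  1.76208219e-03 -1.35185032e+00] [ 0.23022228 -0.12905859  0.60383305]
0.59 [365.7, 187.5] [ 0.51978467 -0.18647642  0.11      ]
```

View pics/w3.png

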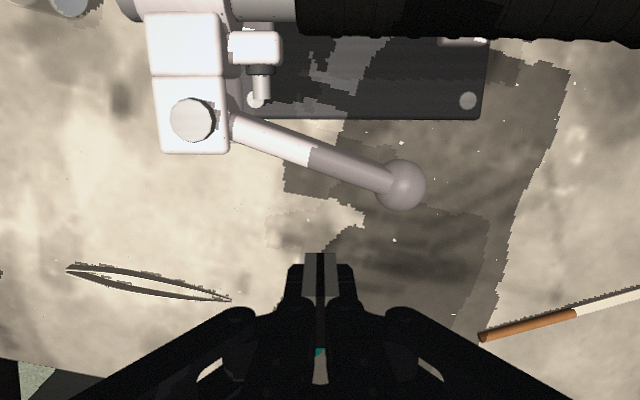

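Request:
carry_out(deltas=[-1,0.7,-0.5,0,0,-1,0,-0.8,0,0,-1,0,-0.8,0,0,-1,0,-0.5,0,0,-1,0,-0.4,0,0,-1,0,0,0,0])

```text
clock: 15.62
position: [0.5049, -0.1813, 0.0904]
tool_rot: [-3.141, 0.0, -1.354]
force: [0.0, 0.5, 0.2]
grip_width: -0.0
```

Request:
carry_out(deltas=[-1,0,-0.3,0,0,-1,0,-0.3,0,0,-1,0,-0.3,0,0,-1,0,0,0,0])

```text
clock: 15.95
position: [0.5129, -0.1797, 0.0902]
tool_rot: [3.141, 0.0, -1.354]
force: [-3.6, 1.2, 0.2]
grip_width: -0.0004
```

Request:
carry_out(deltas=[-1,0,-0.3,0,0,-1,0,-0.3,0,0,-1,0,-0.3,0,0,-1,0,0,0,0])

```text
clock: 16.28
position: [0.5215, -0.1784, 0.0902]
tool_rot: [3.141, -0.0, -1.355]
force: [-5.4, -3.1, 1.3]
grip_width: 0.0002
```

Request:
carry_out(deltas=[-1,0,-0.2,0,0,-1,0,-0.2,0,0,-1,0,-0.2,0,0,-1,0,0,0,0])

```text
clock: 16.62
position: [0.5271, -0.1775, 0.0902]
tool_rot: [3.14, -0.001, -1.355]
force: [-5.9, -4.0, 1.3]
grip_width: 0.0004
```

Request:
carry_out(deltas=[-1,0,-0.15,0,0,-1,0,0,0,0])

```text
clock: 16.78
position: [0.5283, -0.1774, 0.0902]
tool_rot: [3.14, -0.001, -1.356]
force: [-5.9, -4.9, 1.8]
grip_width: -0.0
```

Request:
carry_out(deltas=[-1,0,-0.15,0,0,-1,0,0,0,0])

```text
clock: 16.95
position: [0.5287, -0.1773, 0.0901]
tool_rot: [3.138, -0.0, -1.356]
force: [-12.5, -6.1, 7.3]
grip_width: 0.0001
```

Request:
carry_out(deltas=[-1,0,-0.1,0,0,-1,0,0,0,0,-1,0,0,0,0,-1,0,0,0,0,-1,0,0,0,0,-1,0,0,0,0,-1,0,0,0,0,-1,0,0,0,0])

```text
clock: 17.62
position: [0.5288, -0.1773, 0.0901]
tool_rot: [3.137, -0.0, -1.356]
force: [-18.2, -6.2, 9.7]
grip_width: 0.0001
```

```bash
python3 - <<'E'
from h import *
s=status.observe();print(s['position'],s['force'],np.linalg.norm(s['force']))
a=grab_frame('wrist');b=grab_frame('top')
save('w4',np.vstack([a[:300],cv2.resize(b[120:280,180:420],(640,300))]))
E
```

```text
[ 0.52878199 -0.17729038  0.09005125] [-18.21429753  -6.19727997   9.65493891] 21.526373564629107
```

View pics/w4.png

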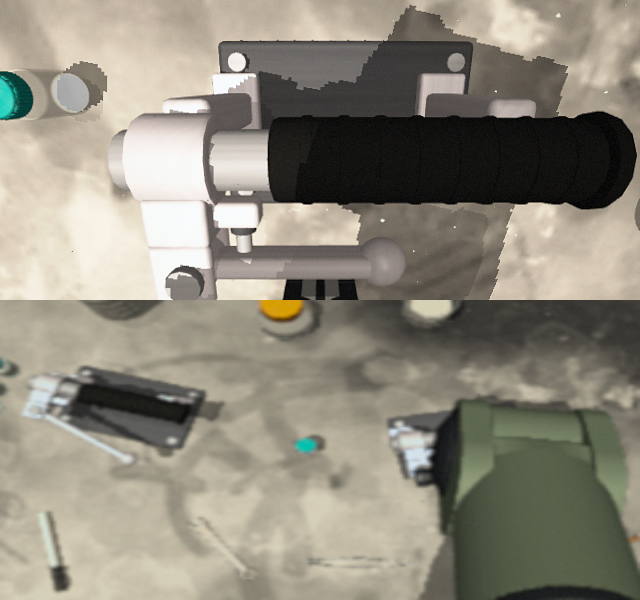

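The short lever is parallel to the bar and resting on its stop screw, with the fingers pressing its outer face at about 21 N. The long lever is fully out. I'm handing in.

```bash
python3 -c "
from h import *
job.job_done(); print(status.observe()['force'],status.observe()['clock'])"
```

```text
the job is handed in; nothing more can be done
the job is handed in; nothing more can be done
```

I pushed both levers onto their stops with the side of the closed fingers and handed the job in at about 17.7 s. The arm was still holding the short lever in when I handed in.

- **Long lever:** I pushed it until the force rose sharply at the expected stop position. I held it there for about 1 s at about 20 N (peak reading 25 N), then backed off. Pictures afterwards show it fully out again.
- **Short lever:** I pushed it in the same way. The last wrist picture shows it parallel to the bar and on its stop screw. The reading was a steady 21.5 N, inside the 3 to 35 N limit.
- **Other things:** The final pictures show the long lever out, and what is visible of the loose items looks unmoved. The arm hid the short stand's right side in the last top view, so I could not check everything there. I saw no sign of the fingers touching the bars or stands.

**Disagreements:** The push-point detections differed from my own measurements by up to about 10 mm, so I relied on the picture geometry and the force readings. With a lever on its stop, the force reading also showed 6 to 11 N vertically, and about 6 N sideways on the short lever. I took this as friction and the arm flexing.

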